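# Load blank candles into the printer's foam nest

### The arm

A 6-joint arm with a two-finger parallel gripper is mounted at the origin on the work surface. World frame = base frame: x ahead of the robot, y to its left, z up, the work surface at z = 0. Lengths are in m, angles in rad, forces in N, time in s.
With the tool pointing down it reaches from about 0.2 to 0.875 m from the base axis. Payload 3.4 kg.
Tool frame: the origin (TCP) lies between the finger pads; the fingertips stand 25 mm ahead of it and the grasp point (between the pads) lies 6 mm ahead of it (r.nose_length is the z of the fingertips in the tool frame, in m); z points along the fingers, x is the direction in which the jaws open and shut, and the axes are right-handed (so a half turn about z gives the same grasp; the last joint's range is limited). The gripper opens to 94 mm and grips with 3 to 60 N. Pads are 16 mm wide; open, the fingers measure 119 mm over their backs; the gripper's body (75 mm by 177 mm) begins 78 mm behind the grasp point.
Start: joints at [-1.246, 0.276, 1.505, -0, 1.361, -0.121], TCP at [0.248, -0.519, 0.23] pointing down, gripper open.
Joint ranges: [-2.89, 2.89], [-0.75, 2.08], [0.22, 2.7], [-1.18, 4.32], [0.11, 2.71], [-2.7, 2.7]. Speed limits (rad/s): [2.57, 2.57, 3.14, 3.14, 3.14, 3.14].

### API

Orientations are given as a unit quaternion [w, x, y, z].
In Python, from plant import r, gripper_to, inverse_kinematics, vision, models, telemetry gives the robot as it stands. Calls block until the motion is done:
- r.move_to(position, orientation): joint-space move of the TCP to a pose.
- r.move_l(position, rot=None, vel=0.15, guard=None): straight line of the TCP; rot=None keeps the orientation; vel is the mean speed in m/s. With guard (N) it stops when the force on the tool has changed by that much, and returns True; else False.
- r.movej(angles): joint-space move.
- gripper_to(opening, f_grip=None): finger opening in m; f_grip is the grip in N (None keeps the last); returns when the fingers have stopped.
- r.hold(seconds).
- inverse_kinematics(position, orientation): joint angles nearest the present ones, or None.
- vision.snapshot(name): name is "scene" or "top" or "wrist"; returns the picture (480x640x3 uint8, red, green, blue); there is no depth.
- vision.get_calibration(name): a dict with "fx", "fy", "cx", "cy" (pixels), "D" ([k1, k2, p1, p2, k3] as OpenCV has them; the pictures are not rectified), "position" and "orientation" of the camera in the world. Camera axes: x right, y down, z forward; pixel columns grow to the right and rows downward; lengths in m; the calibration is good to about 2 mm. A picture is of the moment at which its call begins: read the wrist's pose just before it. get_calibration takes no time and is no camera call; for the wrist camera it gives the pose at the moment of the call.
A pose or a line that the arm cannot do raises r.PlanningError and nothing moves.
- r.sign_off(): hands the job in, once; it reports no verdict.
Trained networks look in the newest picture that a camera, given by its name, has taken for a name from the list of things; names that differ only in an ending like _2 or _b are one class to them, and where a whole thing is asked for, a point or a joint stands for the part that bears it (a point fixed in the world has none). Each returns a list of dicts, best first, with "score" (0 to 1); they miss things now and then, are a little off and sometimes report something else, mostly with a low value. They report only what shows in the picture. A call takes as long as a camera call. They do not tell look-alikes from the thing itself.
- models.boxes_of(thing, camera): "at" ([x, y, z] in m, in world coordinates, good to about 4 mm: the middle of the surface that is visible of it).
- models.regions_of(thing, camera): "pixels" (480x640 bool, what is visible of it).
- models.mark_of(thing, camera): "at" ([x, y, z] in m, in world coordinates, good to about 4 mm: a listed point, or the origin of a listed thing).
Readings, each from a call of its own:
- telemetry.current_t(): time.
- telemetry.current_joints(): joint angles.
- telemetry.current_dq(): joint speeds.
- telemetry.current_joint_efforts(): joint torques, N m.
- telemetry.current_ee_pos(): TCP position.
- telemetry.current_tool_rot(): TCP orientation.
- telemetry.current_wrist_force(): force on the tool from outside, world axes, zero at the start.
- telemetry.current_torque(): the same for the moment, N m.
- telemetry.current_opening(): finger opening in m.
Only numpy, scipy, OpenCV 4.12 (cv2) and the standard library are available. Lean on these libraries where they do the work, as an engineer would, in place of code of your own. Each camera call takes 0.05 s, during which the arm holds its last target. There are 200 camera calls.

### The job

Get a batch of blank candles ready for the printer. First slide the head-height grip on the control box all the way to its raised end, away from the robot; then press every blank candle lying loose on the table down into the foam cutout of its own outline, lying on its side and fully home on the cutout's floor; and last slide the grip back until it lines up with the steel pointer. Do not shift the pointer, and leave the ink bottle, the printed candle and the brush where they are.

Things in the scene. Friction and masses are not known exactly. Their poses are not given: they have to be found in the camera images.
- long_a_mid (a point): Centre of a long blank candle: off-white octagonal prism 100 long, 44 across its flats (44 high), 145 g, lying on a flat; two of its side faces (18 mm tall) stand vertical, so it is gripped across its 44 mm width; its own x is the long axis and lies level, z up at the start (it may come to lie on another side face, so take only the long axis from the orientation). May be absent (None from the start).
- long_b_mid (a point): Centre of a second, identical long octagonal candle (100 x 44 x 44); same axes. May be absent.
- slim_mid (a point): Centre of the slim blank candle: off-white square prism 72 long, 36 wide, 36 high with 5 mm bevels, 84 g; its own x is the long axis and lies level, z up at the start (it may come to lie on another side face, so take only the long axis from the orientation). May be absent.
- wide_mid (a point): Centre of the wide blank candle: off-white block 80 long, 56 wide, 44 high with 5 mm bevels, 170 g; its own x is the long axis, y the 56 mm width, z up. May be absent.
- nest: Fixed dark-grey foam block 190 (its x) by 252 (its y) by 32 high; origin under its centre, z up. Four rectangular cutouts with lighter grey floors, 20 mm deep (floor 12 above the table), long axes along the block's y, each 5 mm wider and 12 mm longer than its candle; the two rows are 100 mm apart along x, so about 45 mm of foam is free beside each candle.
- cut_long1 (a point): Centre of the mouth (level with the foam's top) of one cutout for a long candle, 49 wide, 112 long, 20 deep; y along the cutout, z up. Home, a 44 mm high candle's centre is 2 above the mouth and its top 24 above. In every cutout a springy foam rib bulges 9 mm from each end wall, highest 12 below the mouth, and pinches the candle's ends by 3 mm each.
- cut_long2 (a point): The same for the other long cutout. Either long candle may go into either, one in each. In any cutout a candle stops on the ribs about 4 mm down and does not sink by its own weight; 8 to 15 N of downward push forces it past the ribs to the floor, say with closed fingers on the middle of its top; if it tips, push its raised end, or lift it out and lay it in again.
- cut_slim (a point): Centre of the mouth of the slim candle's cutout (41 wide, 84 long, 20 deep); same axes. Home, the slim candle's centre is 2 below the mouth, its top 16 above.
- cut_wide (a point): Centre of the mouth of the wide candle's cutout (61 wide, 92 long, 20 deep); same axes.
- head (a joint): Head-height grip's position along its track, m: 0 at the end near the robot, 0.12 at the raised end (away from the robot). It stays where it is left; about 2 N moves it.
- head_top (a point): Centre of the top of the head-height grip: upright black block 20 (along the track) by 28 (across) by 40 high with a white line across its top, on a fixed ivory control box 200 x 100 x 30 standing on the table; its top is 70 above the table, the clear height below it to the box is 40. Its x axis points along the track, towards the raised end (growing joint value).
- pointer_mark (a point): Top centre of the small steel setting pointer (8 x 14 x 4 high, on the box's top, 34 mm beside the track to the +y side, with a fine steel finger towards the track). Same axes as the grip: the grip lines up when their positions along x of these axes agree. It can be shifted by a push of about 8 N: leave it alone.
- ink: White ink bottle with black cap, 44 across, 110 high; origin at its foot. Bystander.
- printed: Finished printed round candle standing upright, 66 across, 100 high; origin at its foot. Bystander.
- brush: Wooden brush 200 long lying on the table along its x; origin under its middle. Bystander.
Not all that is in view belongs to the job. Leave any blue or orange look-alike of the part that bears wide_mid alone. What is shaped like the part that bears long_a_mid but pink is not meant.

How it is judged:
On the way, in this order (a step that is already met when the one before it is completed fails the run):
1. the head-height grip is at its raised end (within 10 mm) (value of joint head above 0.11 m), for 0.3 s.
2. every candle present lies fully home in a cutout of its own outline, the grip still at the raised end (((horizontal distance between long_a_mid and cut_long1 below 0.006 m and z of long_a_mid in the frame of cut_long1 below 0.005 m and angle between the x axis of long_a_mid and the y axis of cut_long1, either way round below 0.09 rad) or (horizontal distance between long_a_mid and cut_long2 below 0.006 m and z of long_a_mid in the frame of cut_long2 below 0.005 m and angle between the x axis of long_a_mid and the y axis of cut_long2, either way round below 0.09 rad)) and ((horizontal distance between long_b_mid and cut_long1 below 0.006 m and z of long_b_mid in the frame of cut_long1 below 0.005 m and angle between the x axis of long_b_mid and the y axis of cut_long1, either way round below 0.09 rad) or (horizontal distance between long_b_mid and cut_long2 below 0.006 m and z of long_b_mid in the frame of cut_long2 below 0.005 m and angle between the x axis of long_b_mid and the y axis of cut_long2, either way round below 0.09 rad)) and horizontal distance between slim_mid and cut_slim below 0.006 m and z of slim_mid in the frame of cut_slim below 0.001 m and angle between the x axis of slim_mid and the y axis of cut_slim, either way round below 0.09 rad and horizontal distance between wide_mid and cut_wide below 0.006 m and z of wide_mid in the frame of cut_wide below 0.005 m and angle between the x axis of wide_mid and the y axis of cut_wide, either way round below 0.09 rad and value of joint head above 0.105 m), for 0.3 s.
3. the grip is lined up with the pointer (x of head_top in the frame of pointer_mark between -0.005 and 0.005 m), for 0.3 s.
At the end, for the whole second after the job is handed in: Every candle present lies at rest in a cutout of its own outline: centre within 6 mm of the cutout's centre, long axis within 0.09 rad, and pressed to within 3 mm of the floor; the head-height grip stands still within 5 mm of the pointer along the track (all of step 3 and ((horizontal distance between long_a_mid and cut_long1 below 0.006 m and z of long_a_mid in the frame of cut_long1 below 0.005 m and angle between the x axis of long_a_mid and the y axis of cut_long1, either way round below 0.09 rad) or (horizontal distance between long_a_mid and cut_long2 below 0.006 m and z of long_a_mid in the frame of cut_long2 below 0.005 m and angle between the x axis of long_a_mid and the y axis of cut_long2, either way round below 0.09 rad)) and ((horizontal distance between long_b_mid and cut_long1 below 0.006 m and z of long_b_mid in the frame of cut_long1 below 0.005 m and angle between the x axis of long_b_mid and the y axis of cut_long1, either way round below 0.09 rad) or (horizontal distance between long_b_mid and cut_long2 below 0.006 m and z of long_b_mid in the frame of cut_long2 below 0.005 m and angle between the x axis of long_b_mid and the y axis of cut_long2, either way round below 0.09 rad)) and horizontal distance between slim_mid and cut_slim below 0.006 m and z of slim_mid in the frame of cut_slim below 0.001 m and angle between the x axis of slim_mid and the y axis of cut_slim, either way round below 0.09 rad and horizontal distance between wide_mid and cut_wide below 0.006 m and z of wide_mid in the frame of cut_wide below 0.005 m and angle between the x axis of wide_mid and the y axis of cut_wide, either way round below 0.09 rad and velocity of joint head between -0.01 and 0.01 m/s); the robot touches nothing.
It fails at once if the pointer was shifted more than 8 mm (distance of pointer_mark from where it was at the start of the episode above 0.008 m).
It fails at once if the ink bottle was shifted more than 30 mm (distance of ink from where it was at the start of the episode above 0.03 m).
It fails at once if the printed candle was shifted more than 30 mm (distance of printed from where it was at the start of the episode above 0.03 m).
It fails at once if the brush was shifted more than 30 mm (distance of brush from where it was at the start of the episode above 0.03 m).
Of long_a, long_b, slim, wide only 3 to 4 are there at a start; the rules pass over those that are not, and their reading is None.
At some moment in a run one of long_a, long_b, slim, wide may be knocked a few centimetres aside while the robot is not near it.
Once in a run the grip may slacken for a moment while it holds something.
It also fails if it takes over 210 s, if anything falls off the work surface, if the arm or the gripper's body presses on something with over 40 N, if the wrist force passes 120 N, or if a joint passes its speed limit or range.

## Working session

There is one attempt and no reset: what is moved stays moved. The work goes in short steps, each a Python script; the robot and the scene stay as the last script left them, time stands still between calls to the robot, and variables do not carry over. Pictures are saved under pics/ and viewed, about 12 in all and at most 16, crops included, and the job is handed in when it is done.

```bash
mkdir -p pics; ls
python3 - <<'E'
from plant import r, gripper_to, inverse_kinematics, vision, models, telemetry
import cv2
for n in ("scene","top"):
    cv2.imwrite(f"pics/{n}0.png",vision.snapshot(n)[:,:,::-1])
    c=vision.get_calibration(n);print(n,c)
    for t in ["long_a_mid","slim_mid","wide_mid","nest","cut_long1","cut_slim","cut_wide","head_top","pointer_mark","ink","printed","brush"]:
        print(t,[(round(d["score"],2),[round(float(v),3) for v in d["at"]]) for d in models.mark_of(t,n)])
print(telemetry.current_t())
E
```

```text
pics
scene {'fx': 445.26779446239766, 'fy': 445.26779446239766, 'cx': 315.36177424450176, 'cy': 245.17941895844436, 'D': array([0.0322302, 0.       , 0.       , 0.       , 0.       ]), 'position': array([1.13633157, 0.27494999, 0.8693168 ]), 'orientation': array([-0.18055203,  0.52660961,  0.78189107, -0.28058804])}
long_a_mid [(0.81, [0.445, 0.165, 0.023]), (0.72, [0.321, 0.225, 0.025])]
slim_mid [(0.47, [0.591, 0.178, 0.023])]
wide_mid [(0.84, [0.385, 0.454, 0.025]), (0.78, [0.589, 0.378, 0.025]), (0.72, [0.452, 0.34, 0.024])]
nest [(0.82, [0.572, -0.105, 0.002])]
cut_long1 [(0.77, [0.617, -0.042, 0.033]), (0.74, [0.53, -0.162, 0.029]), (0.38, [0.573, -0.098, 0.002])]
cut_slim []
cut_wide [(0.69, [0.628, -0.158, 0.035])]
head_top [(0.59, [0.473, -0.365, 0.069])]
pointer_mark [(0.51, [0.519, -0.336, 0.034])]
ink [(0.96, [0.764, 0.065, 0.001])]
printed [(0.84, [0.78, -0.135, -0.004])]
brush [(0.58, [0.737, 0.231, 0.001]), (0.34, [0.518, -0.333, 0.034])]
top {'fx': 579.0438898976561, 'fy': 579.0438898976561, 'cx': 325.5634038239823, 'cy': 244.15110527793505, 'D': array([-0.06357806,  
[... 253 characters left out ...]
19])]
slim_mid [(0.45, [0.594, 0.169, 0.024])]
wide_mid [(0.76, [0.383, 0.452, 0.023]), (0.71, [0.592, 0.383, 0.023]), (0.63, [0.453, 0.339, 0.02]), (0.5, [0.736, 0.236, 0.002])]
nest [(0.83, [0.571, -0.104, -0.0])]
cut_long1 [(0.81, [0.53, -0.156, 0.034]), (0.66, [0.519, -0.338, 0.032]), (0.62, [0.619, -0.042, 0.032])]
cut_slim [(0.96, [0.523, -0.038, 0.033])]
cut_wide [(0.94, [0.629, -0.157, 0.031])]
head_top [(0.64, [0.47, -0.372, 0.07]), (0.5, [0.593, 0.17, 0.025]), (0.5, [0.574, -0.101, -0.001])]
pointer_mark [(0.58, [0.518, -0.339, 0.034])]
ink [(0.64, [0.766, 0.071, -0.0])]
printed [(0.97, [0.783, -0.142, 0.002]), (0.47, [0.62, -0.045, 0.03])]
brush [(0.84, [0.737, 0.23, -0.002])]
1.3
```

View pics/top0.png

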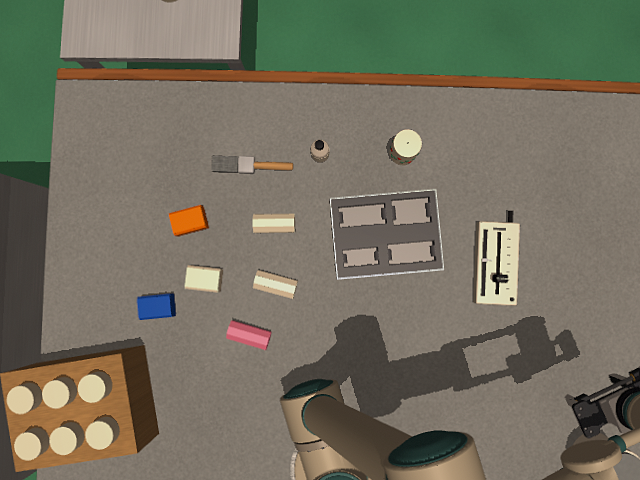

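View pics/scene0.png

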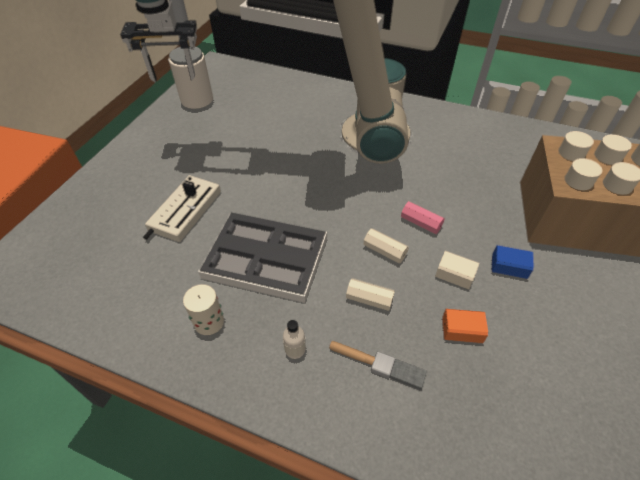

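The top view shows two off-white octagonal sticks at (274,223) and (275,284), about 100 mm long. There is a cream block at (203,278), with orange (188,220), blue (155,306) and pink (248,334) look-alikes nearby. The control box is at (498,262). I see no slim candle, so I'll confirm that in a crop.

```bash
cat > h.py <<'E'
from plant import r, gripper_to, inverse_kinematics, vision, models, telemetry
import cv2, numpy as np
from scipy.spatial.transform import Rotation as R
def pose(yaw):  # tool down, jaw axis (tool x) along yaw
    c,s=np.cos(yaw),np.sin(yaw)
    q=R.from_matrix(np.array([[c,s,0],[s,-c,0],[0,0,-1]])).as_quat()
    return q[[3,0,1,2]]
def yawnear(a):  # equivalent of a (mod pi) near zero wrist angle set by IK reach
    return (a+np.pi/2)%np.pi-np.pi/2
def ray(name,uv,z,cal=None):
    c=cal or vision.get_calibration(name)
    K=np.array([[c["fx"],0,c["cx"]],[0,c["fy"],c["cy"]],[0,0,1]])
    p=cv2.undistortPoints(np.float64(uv).reshape(-1,1,2),K,c["D"]).reshape(-1,2)
    o=c["orientation"];M=R.from_quat([o[1],o[2],o[3],o[0]]).as_matrix()
    d=np.c_[p,np.ones(len(p))]@M.T; P=c["position"]
    return P+d*((z-P[2])/d[:,2])[:,None]
E
python3 - <<'E'
from h import *
t=cv2.imread("pics/top0.png")
a=cv2.resize(t[190:350,130:310],None,fx=3,fy=3,interpolation=2)[:480]
b=cv2.resize(t[205:310,465:535],None,fx=3.4,fy=4.5714,interpolation=2)[:480]
cv2.imwrite("pics/crop1.png",np.hstack([a,b]))
E
```

```text
(no output)
```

View pics/crop1.png

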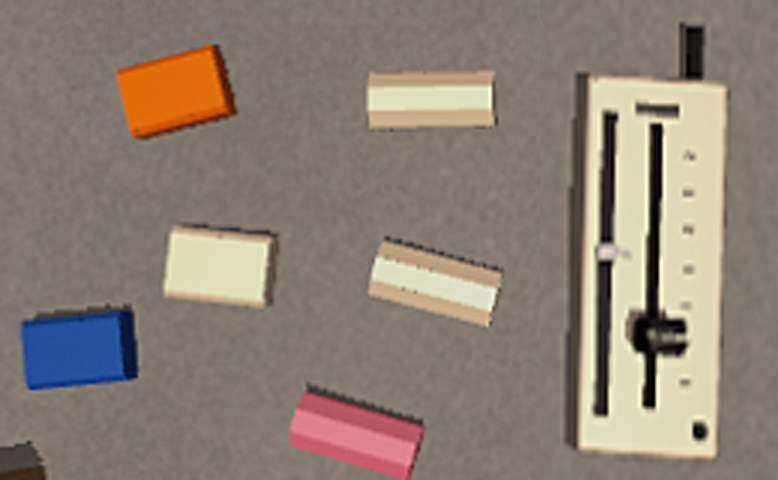

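Confirmed in the crop: two off-white octagonal long candles at original pixels (274,223) and (275,284), and one wide block at (203,278). The slim candle is absent. The pink, blue and orange pieces are the decoys. On the control box the grip is near the lower end at about (501,278), and the pointer is at about (485,259) beside the left slot. Next I'll move above the grip and take a close look.

Run:
```python
from h import *
s=ray("top",[[465+650/3.4,205+405/4.57],[465+656/3.4,205+125/4.57]],0.03)
print(s); d=s[1]-s[0]; print(np.arctan2(d[1],d[0]))
r.move_to([0.50,-0.36,0.28],pose(np.arctan2(d[1],d[0])))
c=vision.get_calibration("wrist"); im=vision.snapshot("wrist")
cv2.imwrite("pics/w1.png",im[:,:,::-1]); np.save("w1.npy",c,allow_pickle=True)
for t in ["head_top","pointer_mark"]: print(t,[(round(x["score"],2),x["at"]) for x in models.mark_of(t,"wrist")])
print(c["position"],c["orientation"])
```

```text
[[ 0.44556532 -0.76108127  0.03      ]
 [ 0.59473795 -0.76552524  0.03      ]]
-0.029782020666148566
head_top [(0.77, [0.4758, -0.3663, 0.0708])]
pointer_mark [(0.46, [0.5196, -0.3406, 0.0294])]
[ 0.50183055 -0.29390013  0.4349834 ] [ 0.11635719  0.99307575 -0.01605099 -0.00198233]
```

View pics/w1.png

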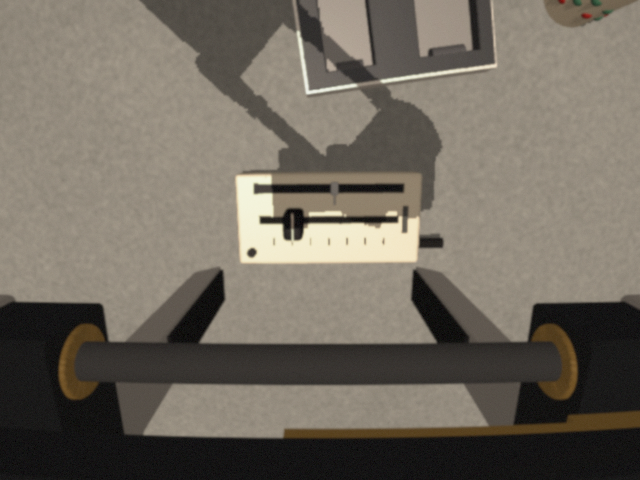

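The wrist view shows the grip's white line at (293,224), the pointer at (335,190), and the slot running from (260,219) to (398,219).

Run:
```python
from h import *
c=np.load("w1.npy",allow_pickle=True).item()
print(ray("",[[293,224]],0.07,c)); print(ray("",[[335,190]],0.034,c),ray("",[[260,219],[398,219],[254,188],[404,187],[237,176],[420,174]],0.03,c))
```

```text
[[ 0.47529811 -0.3657022   0.07      ]]
[[ 0.51866361 -0.33770214  0.034     ]] [[ 0.43683545 -0.3668723   0.03      ]
 [ 0.58658764 -0.37168252  0.03      ]
 [ 0.4326297  -0.33313245  0.03      ]
 [ 0.59253158 -0.33715438  0.03      ]
 [ 0.41541284 -0.31980297  0.03      ]
 [ 0.60939652 -0.32385099  0.03      ]]
```

Run:
```python
from h import *
y=-0.028; u=np.array([np.cos(y),np.sin(y),0])
p=np.array([0.4753,-0.3662,0.069])
gripper_to(0.05,10)
r.move_to(p+[0,0,0.06],pose(y)); r.move_l(p,vel=0.1)
gripper_to(0.0,10); print("open",telemetry.current_opening())
st=r.move_l(p+u*0.105,vel=0.06,guard=12); print("stopped",st,telemetry.current_ee_pos(),telemetry.current_wrist_force())
r.hold(0.3)
gripper_to(0.05); e=telemetry.current_ee_pos()
r.move_l(e+np.array([0,0,0.2]),vel=0.2)
for n in("top","wrist"):
    c=vision.get_calibration(n); im=vision.snapshot(n); print(n,[(round(x["score"],2),x["at"]) for x in models.mark_of("head_top",n)])
cv2.imwrite("pics/w2.png",im[:,:,::-1]); np.save("w2.npy",c,allow_pickle=True)
top=vision.snapshot("top")
cv2.imwrite("pics/top2.png",top[:,:,::-1])
cv2.imwrite("pics/topcrop2.png",cv2.resize(top[180:310,130:530,::-1],None,fx=2,fy=2,interpolation=2))
```

```text
open 0.019620944974597272
stopped True [ 0.5705163  -0.36867635  0.06927654] [-0.96751872 -0.0688686   3.08356707]
top [(0.56, [0.5714, -0.3709, 0.0703])]
wrist [(0.74, [0.567, -0.3685, 0.0712])]
```

View pics/w2.png

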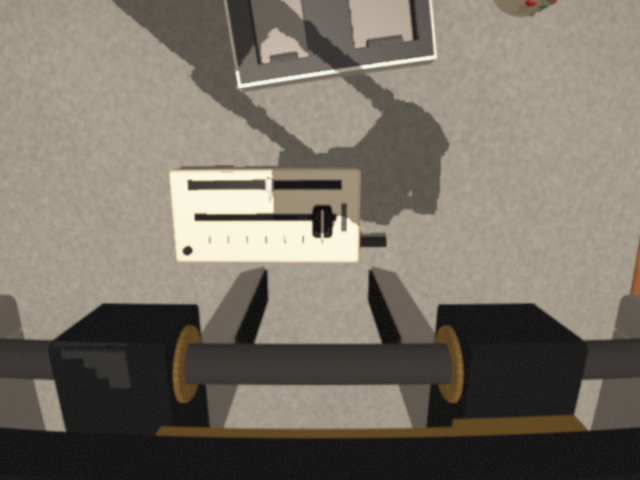

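The grip is at the raised end (joint about 0.119), stopped against the end. Next, a close look at the nest and at each candle.

```bash
cat >> h.py <<'E'
def look(cam_xy,yaw,z=0.28,tag=None):
    """put the wrist camera over cam_xy (camera sits 66 mm along tool -y)"""
    ty=np.array([np.sin(yaw),-np.cos(yaw)])
    r.move_to(np.r_[np.asarray(cam_xy)+0.066*ty,z],pose(yaw)); r.hold(0.2)
    c=vision.get_calibration("wrist"); im=vision.snapshot("wrist")
    if tag: cv2.imwrite(f"pics/{tag}.png",im[:,:,::-1]); np.save(tag+".npy",c,allow_pickle=True)
    return c,im
def rect(thing,c,near,z=0.031):
    """centre, long-axis yaw and size of the thing seen nearest to xy `near`"""
    best=None
    for d in models.regions_of(thing,"wrist"):
        m=d["pixels"].astype(np.uint8)
        k=max(cv2.findContours(m,0,2)[0],key=cv2.contourArea)
        w=ray("",k.reshape(-1,2)+0.0,z,c)[:,:2]
        (cx,cy),(a,b),_=bb=cv2.minAreaRect((w*1000).astype(np.float32))
        q=cv2.boxPoints(bb); e=max((q[1]-q[0],q[2]-q[1]),key=np.linalg.norm)
        ctr=np.array([cx,cy])/1000; dist=np.linalg.norm(ctr-near)
        if best is None or dist<best[0]: best=(dist,ctr,np.arctan2(e[1],e[0])%np.pi,max(a,b),min(a,b),d["score"])
    return best
E
python3 - <<'E'
from h import *
c,_=look([0.47,-0.10],-np.pi/2+0.077,0.30,"nest")
for t in ["cut_long1","cut_wide","cut_slim","nest"]: print(t,[(round(x["score"],2),np.round(x["at"],4)) for x in models.mark_of(t,"wrist")])
for i,(t,p,y) in enumerate([("long_a_mid",(0.447,0.165),0),("long_a_mid",(0.592,0.172),0),("wide_mid",(0.453,0.339),0)]):
    c,_=look(p,y,0.28,f"c{i}"); print(t,rect(t,c,p),[(round(x["score"],2),np.round(x["at"],4)) for x in models.mark_of(t,"wrist")])
print(telemetry.current_t())
cv2.imwrite("pics/two.png",np.hstack([cv2.imread("pics/c0.png")[:,::2][::2],cv2.imread("pics/c2.png")[::2,::2]]))
E
```

```text
cut_long1 [(0.64, array([ 0.5303, -0.1649,  0.0322]))]
cut_wide []
cut_slim []
nest [(0.79, array([ 0.5724, -0.0978, -0.0029]))]
long_a_mid (np.float64(0.0023936855122047747), array([0.44500916, 0.16367099]), np.float32(1.3415176), 103.15550231933594, 45.03919219970703, 0.88) [(0.88, array([0.4418, 0.1664, 0.022 ])), (0.61, array([0.3239, 0.2248, 0.0187]))]
long_a_mid (np.float64(0.14525048208251903), array([0.44704749, 0.16270102]), np.float32(1.3323758), 103.45535278320312, 49.74427032470703, 0.61) [(0.9, array([0.4435, 0.1662, 0.0237])), (0.72, array([0.7673, 0.0611, 0.0012])), (0.71, array([0.3194, 0.2254, 0.021 ]))]
wide_mid (np.float64(0.001094982069758131), array([0.45361896, 0.33809674]), np.float32(1.4872731), 83.53116607666016, 57.667179107666016, 0.91) [(0.65, array([0.5913, 0.3808, 0.0221])), (0.55, array([0.3794, 0.4541, 0.0208]))]
14.6917
```

View pics/nest.png

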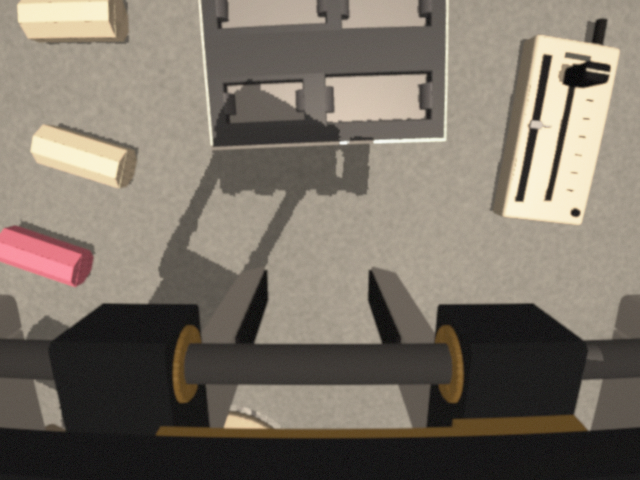

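View pics/two.png

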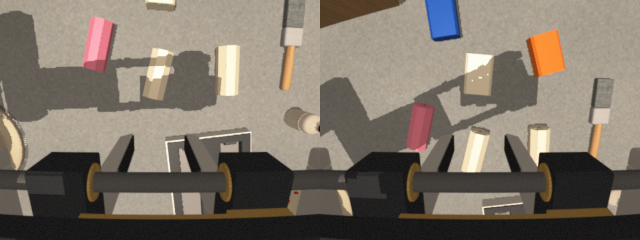

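The nest view is cut off at the top. The candle at (0.592,0.17) measures about 101 x 45 mm, so it is a long one even though the network is unsure of it. I'll take a better nest view and segment that candle myself.

Run:
```python
from h import *
c=np.load("c1.npy",allow_pickle=True).item()
im=cv2.imread("pics/c1.png")
cv2.imwrite("pics/c1s.png",im[:300])
c,im=look([0.525,-0.10],-np.pi/2+0.077,0.30,"nest2")
cv2.imwrite("pics/nest2c.png",np.vstack([cv2.resize(im[40:290,160:480,::-1],None,fx=2,fy=2,interpolation=2)[:, :640][:500]]))
```

```text
(no output)
```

View pics/nest2.png

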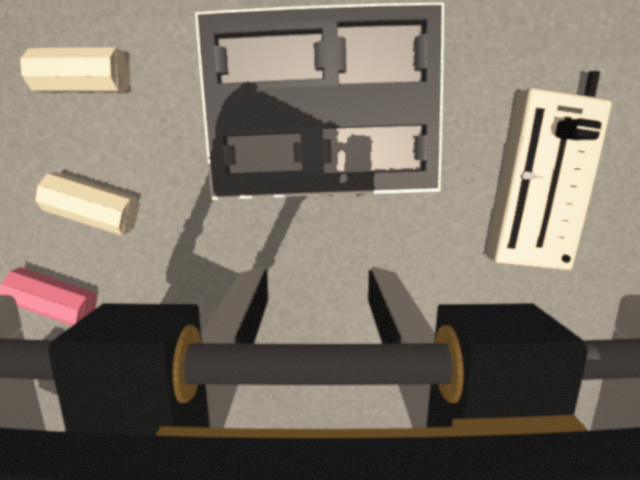

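View pics/c1s.png

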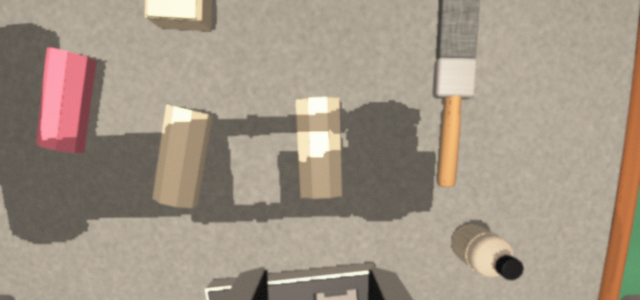

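The wrist view at (319,147) shows an octagonal prism about 100 px long, next to the shadowed long candle at (182,157) of the same length, so it is a long candle. I'll take one enlarged nest crop to get the mouth edges.

Run:
```python
from h import *
c=np.load("nest2.npy",allow_pickle=True).item()
P=ray("",[[197,13],[442,4],[440,189],[213,197]],0.032,c)[:,:2]; print(P)
for i in range(4): d=P[(i+1)%4]-P[i]; print(np.linalg.norm(d),np.arctan2(d[1],d[0]))
print(P.mean(0))
c1=np.load("c1.npy",allow_pickle=True).item()
Q=ray("",[[296,98],[339,97],[342,196],[300,198]],0.028,c1)[:,:2]; print(Q,Q.mean(0))
im=cv2.imread("pics/nest2.png")[0:200,190:450]
im=cv2.convertScaleAbs(cv2.resize(im,(780,600),interpolation=2),alpha=1.5,beta=10)
cv2.imwrite("pics/nestc.png",im)
```

```text
[[ 0.65486347  0.03620727]
 [ 0.68339919 -0.21501968]
 [ 0.49338359 -0.23877267]
 [ 0.46457563  0.01423994]]
0.252842378105054 -1.4576956201132683
0.19149446780094623 -3.0172322606009914
0.25464736192990217 1.6841678936914959
0.19155162473964898 0.11493388241537246
[ 0.57405547 -0.10083628]
[[0.56915544 0.22339748]
 [0.61319427 0.2243489 ]
 [0.61748026 0.12247024]
 [0.57220586 0.12034814]] [0.59300896 0.17264119]
```

View pics/nestc.png

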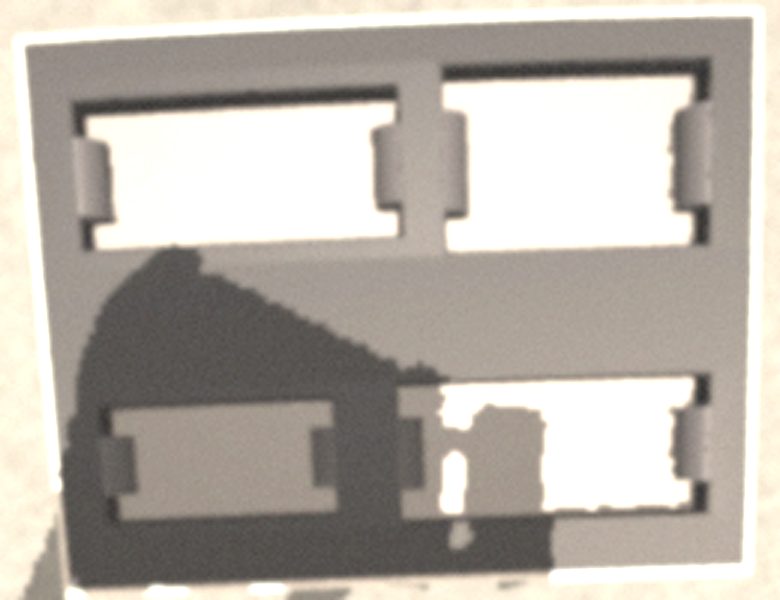

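Run:
```python
from h import *
c=np.load("nest2.npy",allow_pickle=True).item()
for n,q in dict(long1=[[73,103],[397,86],[402,237],[88,250]],wide=[[443,67],[711,60],[709,244],[447,250]],long2=[[400,388],[710,375],[709,513],[402,518]],slim=[[100,407],[333,398],[337,513],[112,522]]).items():
    P=ray("",np.array(q)/3+[190,0],0.032,c)[:,:2]; l=lambda a,b:np.linalg.norm(P[a]-P[b])
    m=P.mean(0)-[0.574,-0.101]; a=0.114
    print(n,P.mean(0),"L",l(0,1),l(3,2),"W",l(0,3),l(1,2),"nestframe",m@[np.cos(a),np.sin(a)],m@[-np.sin(a),np.cos(a)])
```

```text
long1 [ 0.61700855 -0.04156026] L 0.1122601395174008 0.11091060226416943 W 0.04913765780469554 0.04992855752381898 nestframe 0.049490847582029464 0.05416155456617262
wide [ 0.63073416 -0.15869936] L 0.09255346191220522 0.0926990491609908 W 0.06048327359484127 0.061097035969319646 nestframe 0.049802412827819074 -0.06377852756695201
long2 [ 0.53014779 -0.16150593] L 0.1118850534175528 0.1133552151039664 W 0.04636409572354584 0.04939312946679557 nestframe -0.050450316513885346 -0.055124854514357405
slim [ 0.51655032 -0.04006179] L 0.08443261355536825 0.08315513853361178 W 0.04139972881778664 0.04105635006726121 nestframe -0.050144856021772044 0.06707774976659334
```

```bash
cat >> h.py <<'E'
NA=0.114; NC=np.array([0.574,-0.101])
def cut(x,y): return NC+[x*np.cos(NA)-y*np.sin(NA),x*np.sin(NA)+y*np.cos(NA)]
CUT=dict(long1=cut(.05,.0545),wide=cut(.05,-.0642),long2=cut(-.05,-.0548))
W=lambda:np.round(telemetry.current_wrist_force(),1)
def pick(xy,jaw,width,f=30):
    gripper_to(0.092,f)
    r.move_to([*xy,0.13],pose(jaw)); r.move_l([*xy,0.036],vel=0.12,guard=8)
    gripper_to(0.0,f); o=telemetry.current_opening()
    r.move_l([*xy,0.14],vel=0.15); r.hold(0.2)
    o2=telemetry.current_opening(); print("pick",round(o,4),round(o2,4)); return abs(o2-width)<0.006
def place(cutname,width,dxy=(0,0)):
    p=CUT[cutname]+dxy
    r.move_to([*p,0.14],pose(NA)); r.hold(0.2)
    o=telemetry.current_opening(); print("carried",round(o,4),W())
    if abs(o-width)>0.006: return False
    r.move_l([*p,0.085],vel=0.12)
    s=r.move_l([*p,0.061],vel=0.03,guard=6); print("down",s,np.round(telemetry.current_ee_pos(),4),W())
    gripper_to(width+0.025); r.move_l([*p,0.15],vel=0.15); return True
def press(p,z=0.0805,guard=30):
    gripper_to(0.0)
    r.move_to([*p,0.125],pose(NA)); s=r.move_l([*p,z],vel=0.03,guard=guard)
    print("press",s,np.round(telemetry.current_ee_pos(),4),W()); r.hold(0.2)
    r.move_l([*p,0.15],vel=0.15)
E
python3 - <<'E'
from h import *
c=np.load("w2.npy",allow_pickle=True).item(); print("head w2",ray("",[[322,222]],0.07,c),"tcp .5705 -.3687")
p=(0.445,0.164)
c,_=look(p,-0.235,0.2); b=rect("long_a_mid",c,p); print(b)
if b and b[0]<0.02 and b[3]<110: p=b[1]
jaw=(b[2]-np.pi/2) if b else -0.235
if pick(p,jaw,0.044): print(place("long2",0.044))
c,_=look(CUT["long2"],NA,0.2,"p1"); print(rect("long_a_mid",c,CUT["long2"],0.062),CUT["long2"],telemetry.current_t())
E
```

```text
head w2 [[ 0.57099237 -0.36904099  0.07      ]] tcp .5705 -.3687
(np.float64(0.00026285888939446187), array([0.44486127, 0.16422327]), np.float32(1.3451322), 104.34505462646484, 45.39606475830078, 0.86)
pick 0.0439 0.0438
carried 0.0436 [-1.   0.3 -2.2]
down True [ 0.5303 -0.1605  0.0612] [0.5 1.2 3. ]
True
(np.float64(0.0008256834568847351), array([ 0.53082788, -0.16035155]), np.float32(1.6757869), 102.81390380859375, 44.560054779052734, 0.85) [ 0.53055823 -0.16113196] 26.5417
```

Camera and tool agree to 0.5 mm, and the first long candle rests centred in long2. Next I'll press it home, then do the other long candle.

Run:
```python
from h import *
press(CUT["long2"])
p=(0.593,0.1726)
c,im=look(p,-0.03,0.2,"c1b")
bs=[rect(t,c,p) for t in("long_a_mid","slim_mid","wide_mid")]
print(bs,telemetry.current_t())
g=cv2.cvtColor(im,cv2.COLOR_RGB2HSV)
cv2.imwrite("pics/c1bs.png",im[:300,:,::-1])
```

```text
press False [ 0.5313 -0.1621  0.0816] [-0.9 -1.3  6.8]
[(np.float64(0.2560326610907267), array([0.34152512, 0.22069476]), np.float32(1.390085), 103.91533660888672, 37.94378662109375, 0.73), (np.float64(0.14068130925837577), array([0.72888165, 0.2090336 ]), np.float32(1.576185), 150.46475219726562, 44.5532341003418, 0.61), (np.float64(0.17918798333259722), array([0.45836926, 0.2908493 ]), np.float32(3.068128), 56.390506744384766, 5.391549110412598, 0.83)] 32.0667
```

View pics/c1bs.png

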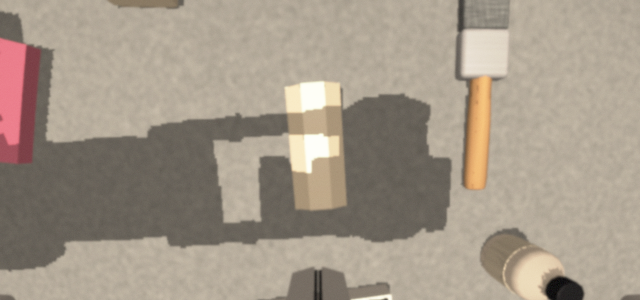

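The candle stands clear at (316,147), with corners (286,86), (340,83), (346,206) and (295,210).

Run:
```python
from h import *
c=np.load("c1b.npy",allow_pickle=True).item()
Q=ray("",[[286,86],[340,83],[346,206],[295,210]],0.026,c)[:,:2]; p=Q.mean(0); d=Q[0]+Q[1]-Q[2]-Q[3]; a=np.arctan2(d[1],d[0])
print(p,a,np.linalg.norm(d)/2,np.linalg.norm(Q[0]-Q[1]))
if pick(p,a-np.pi/2,0.044) and place("long1",0.044):
    c,_=look(CUT["long1"],NA,0.2,"p2"); b=rect("long_a_mid",c,CUT["long1"],0.062); print(b,CUT["long1"])
    press(CUT["long1"])
c,_=look((0.4536,0.338),-0.08,0.2,"c2b"); print(rect("wide_mid",c,(0.4536,0.338)),telemetry.current_t())
```

```text
[0.59299727 0.17206769] 1.599176560943672 0.10268734944998822 0.044374301055066276
pick 0.0437 0.0435
carried 0.0437 [ 0.7 -0.1 -1.8]
down True [ 0.6173 -0.0408  0.0612] [-0.2  0.5  4.4]
(np.float64(0.06396047101882384), array([ 0.57767914, -0.09123764]), np.float32(1.684409), 227.1689453125, 177.11952209472656, 0.36) [ 0.6174759 -0.0411661]
press False [ 0.6182 -0.0416  0.0816] [-0.3 -0.6  6.4]
(np.float64(0.0008455417800930969), array([0.4530899 , 0.33732565]), np.float32(1.4879925), 83.46931457519531, 58.64863967895508, 0.55) 46.9583
```

Run:
```python
from h import *
p=np.array([0.4532,0.3375])
if pick(p,1.488-np.pi/2,0.056) and place("wide",0.056):
    c,_=look(CUT["wide"],NA,0.2,"p3"); print(rect("wide_mid",c,CUT["wide"],0.067),CUT["wide"])
    press(CUT["wide"])
look([0.53,-0.10],-np.pi/2+NA,0.30,"nest3")
for t in("long_a_mid","wide_mid","slim_mid"): print(t,[(round(x["score"],2),np.round(x["at"],4)) for x in models.mark_of(t,"wrist")])
cv2.imwrite("pics/top3.png",vision.snapshot("top")[:,:,::-1])
a=cv2.imread("pics/nest3.png")[:280]; b=cv2.imread("pics/top3.png")[140:350,60:540]
cv2.imwrite("pics/chk.png",np.vstack([a,cv2.resize(b,(640,280),interpolation=2)])); print(telemetry.current_t())
```

```text
pick 0.056 0.0562
carried 0.0556 [-0.3  0.3 -2.8]
down True [ 0.6307 -0.1583  0.0615] [ 0.2 -0.   3.7]
(np.float64(0.0011403716875318087), array([ 0.63141632, -0.15804268]), np.float32(1.6820982), 81.30535125732422, 55.90690231323242, 0.81) [ 0.63097841 -0.15909562]
press False [ 0.6317 -0.159   0.082 ] [-1.9  1.2  8.5]
long_a_mid [(0.77, array([ 0.526 , -0.159 ,  0.0335])), (0.77, array([0.3218, 0.2246, 0.0214])), (0.24, array([ 0.5694, -0.372 ,  0.0713]))]
wide_mid [(0.67, array([ 0.6292, -0.1597,  0.0356]))]
slim_mid []
63.0417
```

View pics/chk.png

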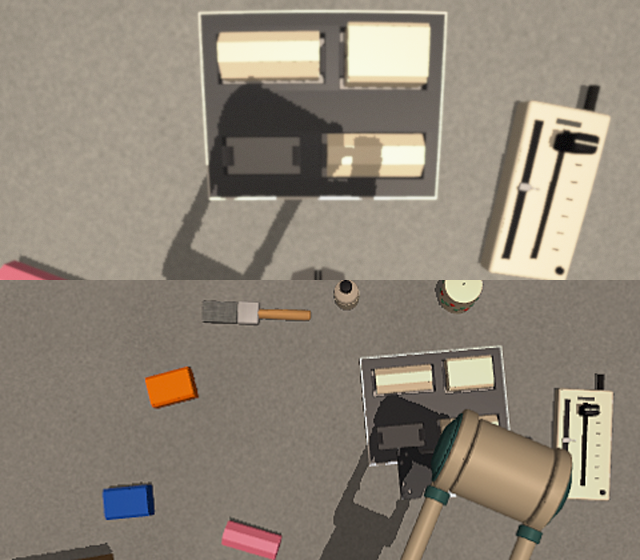

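All three candles sit in their cutouts and the grip is still raised. I'll press each one firmly once more to be sure it is home. Then I'll measure the grip and pointer from close by.

Run:
```python
from h import *
for k in("wide","long1","long2"): press(CUT[k],0.078,22)
c,im=look([0.525,-0.355],-0.028,0.2,"box")
cv2.imwrite("pics/boxc.png",cv2.resize(im[60:300,200:480,::-1],None,fx=2.5,fy=2.5,interpolation=2)); print(telemetry.current_t())
for t in("head_top","pointer_mark"): print(t,[(round(x["score"],2),np.round(x["at"],4)) for x in models.mark_of(t,"wrist")])
```

```text
press False [ 0.6307 -0.1583  0.0812] [-3.5  2.8 15.9]
press False [ 0.6176 -0.0414  0.0813] [-4.7 -0.1 16.2]
press True [ 0.5303 -0.1614  0.0814] [-0.5 -0.4  3.6]
74.9167
head_top [(0.6, array([ 0.5681, -0.3686,  0.069 ]))]
pointer_mark [(0.53, array([ 0.5181, -0.3394,  0.0292]))]
```

View pics/boxc.png

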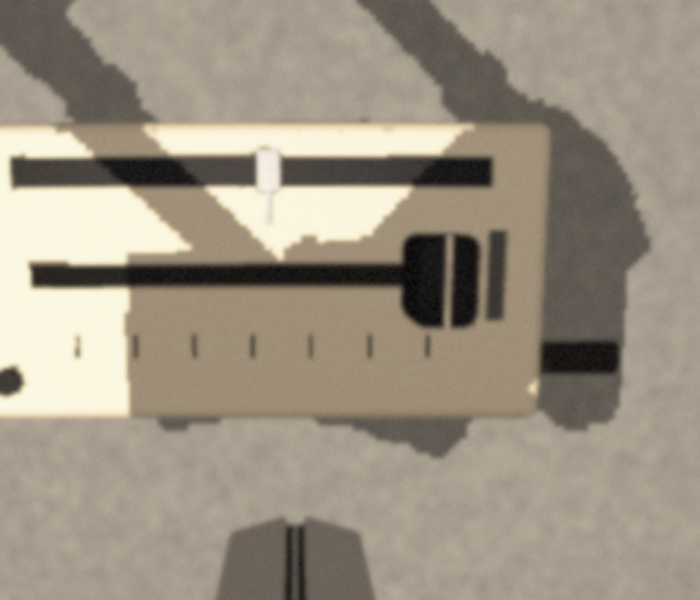

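All three now bottom out at tip height 0.0563, which is the home level. In the crop the pointer is at (268,170) with its finger end at (269,215), and the grip's line is at (449,280). I'll slide the grip now.

Run:
```python
from h import *
c=np.load("box.npy",allow_pickle=True).item(); px=lambda u,v:[u/2.5+200,v/2.5+60]
P=ray("",[px(268,170)],0.034,c)[0]; F=ray("",[px(269,215)],0.033,c)[0]; H=ray("",[px(449,280)],0.07,c)[0]
y=-0.028; u=np.array([np.cos(y),np.sin(y),0]); print(P,F,H,"dist",(P-H)@u)
g=np.array([H[0],H[1],0.069]); g[:2]=0.5*(g[:2]+[0.5710,-0.3690])
gripper_to(0.05,10)
r.move_to(g+[0,0,0.06],pose(y)); r.move_l(g,vel=0.1)
gripper_to(0.0,10); r.hold(0.2); e=telemetry.current_ee_pos(); print("grip",e,telemetry.current_opening())
d=(P-e)@u
t=e+u*d; t[2]=0.069; s=r.move_l(t,vel=0.04,guard=15); r.hold(0.3); e=telemetry.current_ee_pos(); print(s,e,"err",(e-P)@u,W())
gripper_to(0.05); r.move_l(e+np.array([0,0,0.1]),vel=0.15)
c,im=look([0.52,-0.355],-0.028,0.2,"box2")
cv2.imwrite("pics/box2c.png",cv2.resize(im[60:300,200:480,::-1],None,fx=2.5,fy=2.5,interpolation=2))
```

```text
[ 0.51792064 -0.33585255  0.034     ] [ 0.51775894 -0.35027386  0.033     ] [ 0.57162237 -0.37078167  0.07      ] dist -0.054658571380619726
grip [ 0.57042178 -0.3698704   0.06932842] 0.02018382532705439
False [ 0.51680318 -0.36856089  0.06929643] err -0.00020130538027547117 [0.9 0.2 5.5]
```

View pics/box2c.png

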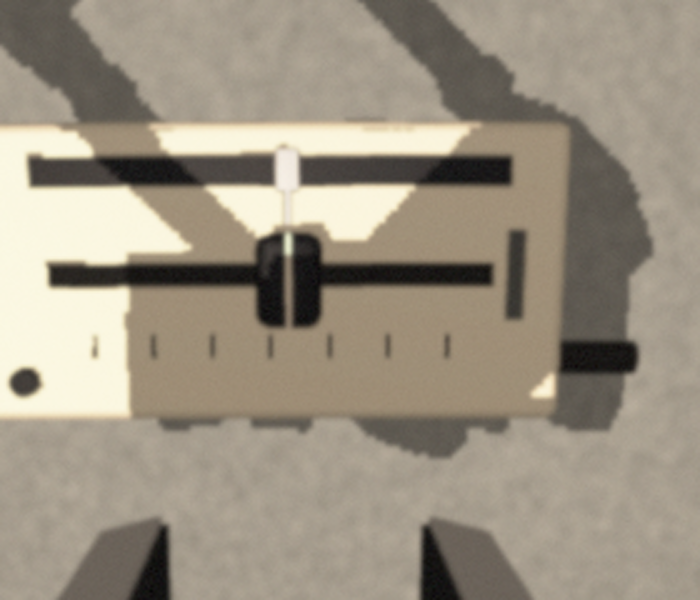

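The grip's line is collinear with the pointer's finger (289 vs 287 px). I'll take one last look at the nest before handing in.

Run:
```python
from h import *
c,im=look([0.53,-0.10],-np.pi/2+NA,0.30,"nest4")
d=cv2.absdiff(cv2.imread("pics/nest3.png"),cv2.imread("pics/nest4.png"))[0:200,190:450]; print("diff",d.mean())
cv2.imwrite("pics/nest4c.png",cv2.resize(im[0:210,190:630,::-1],None,fx=1.8,fy=1.8,interpolation=2)); print(telemetry.current_t())
```

```text
diff 3.863576923076923
83.6667
```

View pics/nest4c.png

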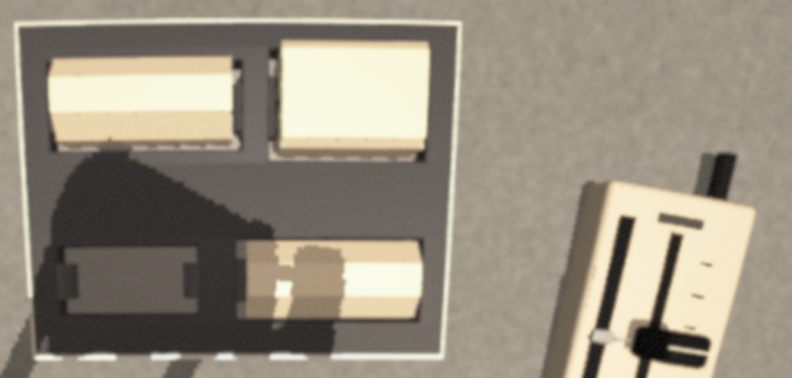

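Run:
```python
from h import *
c=np.load("nest4.npy",allow_pickle=True).item()
for n,q in dict(long1=[[49,95],[234,92]],wide=[[281,92],[429,90]],long2=[[247,282],[422,279]]).items():
    P=ray("",np.array(q)/1.8+[190,0],0.056,c)[:,:2]; e=P.mean(0)-CUT[n]; d=P[0]-P[1]
    print(n,"len",np.linalg.norm(d),"ang",np.arctan2(d[1],d[0])-np.pi/2-NA,"err x,y(nest)",e@[np.cos(NA),np.sin(NA)],e@[-np.sin(NA),np.cos(NA)])
```

```text
long1 len 0.10133133266412646 ang 0.005704184780890395 err x,y(nest) 0.0012256979527899411 -0.0006389760870631757
wide len 0.08124385264628442 ang 0.023163925041177133 err x,y(nest) 0.0024849396794775673 0.0011555979219316673
long2 len 0.10066039656149157 ang 0.019523999343678308 err x,y(nest) 0.00018002309306175922 0.000279134888034142
```

All within tolerance, so I'm handing in.

```bash
python3 -c "
from h import *
r.sign_off(); print(telemetry.current_t())"
```

```text
the job is handed in; nothing more can be done
the job is handed in; nothing more can be done
```

The job is handed in, at about 84 s on the robot's clock. I slid the grip to its raised end, pressed all three candles present into their own cutouts, and slid the grip back to the pointer. The candles were two long and one wide; the slim candle was absent. I left the pink, orange and blue look-alikes alone.

**Candles:** in the last wrist picture each was within about 3 mm of its cutout's centre and within 0.025 rad. On the last press each stopped with the fingertips about 56 mm above the table, which is the fully home level.

**Grip:** by arm position it stopped about 0.2 mm from the pointer along the track. The last close-up showed its line in line with the pointer's finger.

**Disagreements:**
- The networks never recognised the second long candle as long and rated it weakly as slim. I identified it by its measured size, about 101 × 45 mm, and its octagonal shape.
- The network check after I laid it in the cutout picked up the nest instead, so only the later picture measurement covers it.
- I did not re-measure the ink bottle, printed candle and brush at the end. They looked unmoved in the last top view, taken before the grip was slid back, and the arm did not work near them.

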